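# Clamp a polished specimen in the traversing stage

## Task

Stand the loose round resin specimen upright on the bed of the black clamp stage, between the jaw and the V-shaped stop, and feed the jaw up by turning its knob clockwise (the knob travels along with the jaw) until the specimen sits centred in the V and is held snugly, with roughly 10 N. The resin is brittle: set it down gently without dropping it and never let the jaw press it with more than 25 N. Do not push the carriage or jaw itself, let go of everything at the end and leave the mouse, bottle and dish where they are.

Things in the scene. Friction and masses are not known exactly. Their poses are not given: they have to be found in the camera images.
- specimen: Loose dark resin puck, a cylinder 30 mm in diameter and 22 mm high, 30 to 60 g, with a small ore section in its polished top; it stands upright on the bench to start with. Origin at the centre of its underside, z along its axis (up).
- stage: Fixed black base plate, 150 mm (its x) by 300 mm (its y), flat. Origin at the centre of its underside, z up; the jaw feeds along its +y. The bed is its flat top, 14 mm above the origin. Steel guide rails, 12 mm wide, 8 mm proud of the bed, run along y at x = -66 and +66 mm. Carries the carriage (towards -y) and a V stop (towards +y); the bed between them is bare.
- bed_mid (a point): Point on the bed, x = 0, y = +52.5 mm of the stage. A steel 90-degree V stop, 20 mm high, under 50 mm wide, open towards -y, is bolted on the line x = 0. Its place along y differs each time and is not measured: a seated specimen's axis lies within 7.5 mm of this point along y, at x = 0. Seen along y, the V's arms end 3 mm short of the seated specimen's axis.
- carriage: Aluminium carriage on rails, 144 mm (x) by 68 mm (y), top 42 mm above the stage's underside; sprung steel jaw in front, flat face 44 mm wide, 16 to 41 mm up, giving 1 mm per 10 N. Origin level with the stage's underside, below the jaw face, which looks to +y; axes as the stage's. Face starts at y = +5 mm of the stage, travels 54 mm. Resists a push with 17 N and holds as much clamp unaided.
- knob_grip (a point): Grip point on the knob's vertical axis, 72 mm above the stage's underside, 50 mm behind the jaw face; rides on the carriage, so it shifts to the stage's +y as the knob turns. Black knob: disc 48 mm across (42 to 50 mm above the stage's underside), upright bar grip 46 mm long, 14 mm thick, 50 to 82 mm up. Site x axis along the bar (at first parallel to the stage's x), z up.
- knob (a joint): Knob angle, rad, 0 at the start, growing clockwise seen from above, up to 3.6. A pinion on a rack feeds the carriage 15 mm to the stage's +y per rad. It turns freely with about 0.26 N m; each 10 N of clamp adds 0.15 N m. A sideways push on the knob to +y adds to the clamp newton for newton. Clamp grows by 15 N per 0.1 rad.
- mouse: Black computer mouse, 100 x 58 x 32 mm, a bystander; origin under its centre.
- oil_bottle: Small amber bottle, 34 mm in diameter, 75 mm high, a bystander; origin under its centre.
- dish: Shallow glass dish, 90 mm in diameter, 16 mm high, a bystander; origin under its centre.
Not all that is in view belongs to the job. Several things look just like the specimen: the one meant starts nearest to the robot's base.

How it is judged (in metres and radians):
At the end, for the whole second after the job is handed in: The specimen stands upright (0.08 rad) on the bed (underside within 3 mm), centred in the V (axis within 3 mm of the centre line, 40 to 65 mm along the stage's +y), the knob turned past 1.2 rad and the jaw pressing on it with 4 to 20 N; all at rest and released (contact force between specimen and carriage between 4 and 20 N and angle between specimen's own z axis and vertical below 0.08 rad and x of specimen in the frame of stage between -0.003 and 0.003 m and z of specimen in the frame of stage between 0.011 and 0.017 m and y of specimen in the frame of stage between 0.04 and 0.065 m and value of joint knob above 1.2 rad and linear speed of specimen below 0.01 m/s); the robot touches nothing.
It fails at once if the jaw presses on the specimen with more than 25 N (contact force between specimen and carriage above 25 N).
It fails at once if the specimen is let fall (over 0.45 m/s out of the fingers, about 10 mm of drop) or rammed on the bed with more than 80 N (contact force between specimen and stage above 80 N or (linear speed of specimen above 0.45 m/s and contact force between the fingers and specimen below 0.1 N)).
It fails at once if the carriage itself (its plate or its jaw) is pushed by the robot with more than 5 N (contact force between any of the arm, the fingers and carriage_c0 above 5 N or contact force between any of the arm, the fingers and carriage_c1 above 5 N or contact force between any of the arm, the fingers and carriage_c2 above 5 N or contact force between any of the arm, the fingers and jaw_c0 above 5 N).
It fails at once if the mouse, bottle or dish is moved by more than 20 mm (distance of any of mouse, oil_bottle, dish from where it was at the start of the episode above 0.02 m).
It also fails if it takes over 58 s, if anything falls off the work surface, if the arm or the gripper's body presses on something with over 40 N, if the wrist force passes 120 N, or if a joint passes its speed limit or range.

## Robot

A 6-joint arm with a two-finger parallel gripper is mounted at the origin on the work surface. World frame = base frame: x ahead of the robot, y to its left, z up, the work surface at z = 0. Lengths are in mm, angles in rad, forces in N, time in s.
With the tool pointing down it reaches from about 275 to 750 mm from the base axis. Payload 10.2 kg.
Tool frame: the origin (TCP) lies where the fingers leave the gripper's body, on its centre line; the fingertips stand 73 mm ahead of it and the grasp point (between the pads) lies 54 mm ahead of it (ctrl.tip_extent is the z of the fingertips in the tool frame, in mm); z points along the fingers, y is the line along which they close (so a half turn about z gives the same grasp; the last joint's range is limited). The gripper opens to 85 mm and grips with 20 to 120 N. Pads are 22 mm wide; open, the fingers measure 114 mm over their backs; the gripper's body (76 mm by 85 mm) begins 54 mm behind the grasp point. The pads swing forward as they close: fully open they stand 13 mm farther back than shut.
Start: joints at [-1.492, 0.313, 1.498, -0, 1.331, -0.223], TCP at [156.038, -501.282, 303.894] pointing down, gripper open.
Joint ranges: [-2.94, 2.94], [-0.97, 2.17], [0.19, 2.56], [-1.23, 4.37], [0.02, 3.11], [-2.88, 2.88]. Speed limits (rad/s): [2.39, 2.39, 3.01, 3.14, 3.14, 3.14].

## Interface

Orientations are given as a unit quaternion [w, x, y, z].
In Python, from rig import readout, cams, order, ctrl gives the robot as it stands.
- The arm moves only by the shell command python3 -m handwheel [OPENING] [FORCE], which reads ROWS from standard input. ROWS is a JSON object with one list for each field, all of the same length, 1 to 8, a row being the entries at one place: x, y, z (the shift in shares of 500 mm (1.0 is 500 mm)), rx, ry, rz (a rotation vector in fractions of the full range, 1 being pi rad); each row is the pose to reach, as a shift and turn from the pose commanded when the command began, along the tool's axes at that moment; what a row does not reach only later rows make up. A row lasts 1/10 s, in which the tool goes at most 50 mm and 0.15 rad, less where a joint would pass 70% of its speed; a pose out of reach is approached as far as the arm can. OPENING is the opening from 0.0 (shut) to 1.0 (fully open), set as the command begins (- or left out keeps the last). The fingers move at their own pace and stop on an object; FORCE is the grip in N (left out, the last holds). Time passes only in rows, so rows that do not move let the fingers close. It prints the time, the measured TCP pose, the force, the opening and the grip force at its end. No shift or turn number may pass 1 either way. Input that does not fit is refused with a message, and nothing moves.
- readout.sense(): the state, without advancing time (a new reading comes with each control period).
- cams.capture(name): name is "side" or "top" or "wrist"; returns (picture, depth): 384x512x3 uint8, red, green, blue; 384x512 float32, mm along the optical axis (not along the pixel's ray), 0 where there is no reading.
- cams.calibration(name): a dict with "fx", "fy", "cx", "cy" (pixels), "position" and "attitude" of the camera in the world. Camera axes: x right, y down, z forward; pixel columns grow to the right and rows downward; lengths in mm; the calibration is good to about 2 mm. A picture is of the moment at which its call begins: read the wrist's pose just before it. calibration takes no time and is no camera call; for the wrist camera it gives the pose at the moment of the call.
- order.finish_job(): hands the job in; it is judged then, once.
Trained networks look in the newest picture that a camera, given by its name, has taken for a name from the list of things; names that differ only in an ending like _2 or _b are one class to them, and where a whole thing is asked for, a point or a joint stands for the part that bears it (a point fixed in the world has none). Each returns a list of dicts, best first, with "p" (0 to 1); they miss things now and then, are a little off and sometimes report something else, mostly with a low value. They report only what shows in the picture. A call takes as long as a camera call. They do not tell look-alikes from the thing itself.
- cams.trace(target, camera): "pixels" (384x512 bool, what is visible of it) and "bbox" ([left, top, right, bottom] in pixels, round what is visible of it).
- cams.spot_point(target, camera): "uv" ([column, row] in pixels: a listed point, or the origin of a listed thing).
The state is a dict: "time_s": time; "joints": joint angles; "dq": joint speeds; "tau": joint torques, N m; "eef_pos": TCP position; "ee_rot": TCP orientation; "force": force on the tool from outside, world axes, zero at the start; "wrist_torque": the same for the moment, N m; "grip_width": opening from 0.0 (shut) to 1.0 (fully open); "grip_force": force on a finger pad.
Only numpy, scipy, OpenCV 4.12 (cv2) and the standard library are available. Lean on these libraries where they do the work, as an engineer would, in place of code of your own. Each camera call takes 0.05 s, during which the arm holds its last target. There are 200 camera calls.

## Working session

There is one attempt and no reset: what is moved stays moved. The work goes in short steps, Python scripts to look and compute and a shell command to move; the robot and the scene stay as the last step left them, time stands still between calls to the robot, and variables do not carry over. Pictures are saved under pics/ and viewed, at most 10 in all, crops included, and the job is handed in when it is done.

```bash
ls; mkdir -p pics
cat > h.py <<'E'
import numpy as np, cv2
from scipy.spatial.transform import Rotation as R
from rig import readout, cams, order, ctrl
def rot(q): return R.from_quat([q[1],q[2],q[3],q[0]])
def cal(n):
    c=cams.calibration(n); a=np.array(c["attitude"],float)
    M=a if a.shape==(3,3) else rot(a).as_matrix()
    return c,M,np.array(c["position"],float)
def cloud(n,depth):
    c,M,p=cal(n); v,u=np.mgrid[0:384,0:512]
    P=np.stack([(u-c["cx"])/c["fx"]*depth,(v-c["cy"])/c["fy"]*depth,depth],-1)
    return P@M.T+p
def proj(n,X):
    c,M,p=cal(n); q=(np.atleast_2d(X)-p)@M
    return np.c_[c["fx"]*q[:,0]/q[:,2]+c["cx"],c["fy"]*q[:,1]/q[:,2]+c["cy"]]
def atz(n,uv,z):
    c,M,p=cal(n); d=M@np.array([(uv[0]-c["cx"])/c["fx"],(uv[1]-c["cy"])/c["fy"],1])
    return p+d*(z-p[2])/d[2]
E
python3 - <<'E'
from h import *
ims=[]
for n in ("top","side"):
    im,d=cams.capture(n); np.save(f"{n}_d.npy",d); 
    cv2.imwrite(f"pics/{n}0.png",im[...,::-1])
    W=cloud(n,d)
    print(n,cams.calibration(n))
    for t in ("specimen","stage","carriage","knob_grip","mouse","oil_bottle","dish"):
        for r in cams.trace(t,n)[:6]:
            m=np.array(r["pixels"])&(d>0); 
            print(t,round(r["p"],2),r["bbox"],np.median(W[m],0).round(0), np.percentile(W[m][:,2],95).round(0))
    for t in ("stage","bed_mid","carriage","knob_grip"):
        for r in cams.spot_point(t,n)[:2]: print(t,"pt",round(r["p"],2),r["uv"])
s=readout.sense(); print(s)
E
```

```text
pics
top {'fx': 449.8553831829428, 'fy': 449.8553831829428, 'cx': 254.34415094370607, 'cy': 193.43484267804573, 'position': array([ 395.83456941,  -12.55870176, 1338.2433371 ]), 'attitude': array([ 0.05339288, -0.69940767,  0.71106748, -0.04859166])}
specimen 0.54 [339.6, 223.3, 353.7, 232.8] [ 489. -271.   21.] 26.0
specimen 0.48 [332.5, 172.4, 342.0, 183.6] [ 630. -248.   21.] 27.0
specimen 0.47 [361.9, 187.3, 371.9, 198.2] [ 577. -340.   22.] 25.0
stage 0.92 [174.6, 178.6, 280.3, 249.8] [529.  71.  16.] 46.0
carriage 0.72 [225.3, 187.3, 259.1, 236.1] [535.  32.  42.] 79.0
carriage 0.59 [232.9, 195.1, 252.9, 217.2] [539.  33.  51.] 84.0
carriage 0.41 [338.6, 225.4, 352.4, 233.3] [ 487. -271.   21.] 26.0
knob_grip 0.61 [235.8, 196.5, 250.6, 216.5] [538.  30.  51.] 84.0
mouse 0.7 [395.6, 231.8, 416.0, 264.5] [ 422. -438.   29.] 35.0
oil_bottle 0.48 [340.1, 144.5, 356.5, 157.1] [ 702. -281.   50.] 77.0
dish 0.75 [97.8, 180.1, 126.9, 204.0] [601. 429.   8.] 16.0
stage pt 0.88 [230.0, 209.5]
bed_mid pt 0.89 [210.0, 219.2]
bed_mid pt 0.45 [242.9, 204.6]
carriage pt 0.68 [226.2, 213.2]
si
[... 1182 characters left out ...]
 'joints': array([-1.49240695e+00,  3.12904702e-01,  1.49769693e+00, -5.15190166e-06,
        1.33103669e+00, -2.23396889e-01]), 'dq': array([ 8.06285889e-04, -3.14736177e-04,  8.96885124e-04, -3.50499553e-04,
       -7.47991423e-05, -6.76794539e-04]), 'tau': array([ 2.07077712e-03, -4.12163258e+01, -2.59893143e+01, -3.51496590e-05,
        5.60110584e-04, -3.68459371e-05]), 'eef_pos': array([ 156.03289552, -501.27820064,  303.89292524]), 'ee_rot': array([-2.29571911e-05,  9.88637124e-01,  1.50321780e-01, -8.41437961e-07]), 'force': array([0.55057764, 0.53885793, 0.1313761 ]), 'wrist_torque': array([-0.01585383,  0.00096294, -0.03006088]), 'grip_force': 0.0, 'grip_width': 0.9995044794691494}
```

```bash
python3 - <<'E'
import cv2,numpy as np
a=cv2.imread("pics/top0.png")[130:290,60:460]; a=cv2.resize(a,None,fx=2,fy=2,interpolation=2)
b=cv2.imread("pics/side0.png")[110:310,150:350]; b=cv2.resize(b,(400,400),interpolation=2)
o=np.zeros((600,800,3),np.uint8); o[:320]=a
o[320:600,:]=0; o[320:600,0:400]=b[0:280]; o[320:600,400:800]=b[120:400]
cv2.imwrite("pics/v1.png",o)
E
python3 - <<'E'
from h import *
d=np.load("top_d.npy"); W=cloud("top",d)
# carriage top plane z 36..46 near stage; stage bed z 8..20
x,y,z=W[...,0],W[...,1],W[...,2]
def fit(lo,hi,n):
    m=(z>lo)&(z<hi)&(abs(x-535)<140)&(y>-110)&(y<240)
    p=W[m][:,:2].astype(np.float32); print(n,len(p),cv2.minAreaRect(p))
fit(37,46,"car"); fit(7,60,"stage"); fit(53,95,"bar")
m=(z>7)&(z<35)&(abs(x-490)<35)&(abs(y+273)<35); p=W[m]; print("spec",len(p),cv2.minEnclosingCircle(p[p[:,2]>16][:,:2].astype(np.float32)),np.median(p[:,2]))
for i,nm in((-1,""),):
  print(np.percentile(z[(abs(x-400)<30)&(abs(y)<50)],[10,50,90]))
E
```

```text
car 922 ((530.0863037109375, 76.8709487915039), (144.36863708496094, 164.09347534179688), 11.511168479919434)
stage 5012 ((533.0880126953125, 63.95586395263672), (268.1922607421875, 341.4304504394531), 0.1129971444606781)
bar 91 ((538.5127563476562, 27.958866119384766), (28.64708137512207, 44.66688537597656), 89.2513198852539)
spec 91 ((489.7949523925781, -272.2039794921875), 14.896512985229492) 21.000362998788887
[  -2.76582713 1338.2433371  1338.2433371 ]
```

View pics/v1.png

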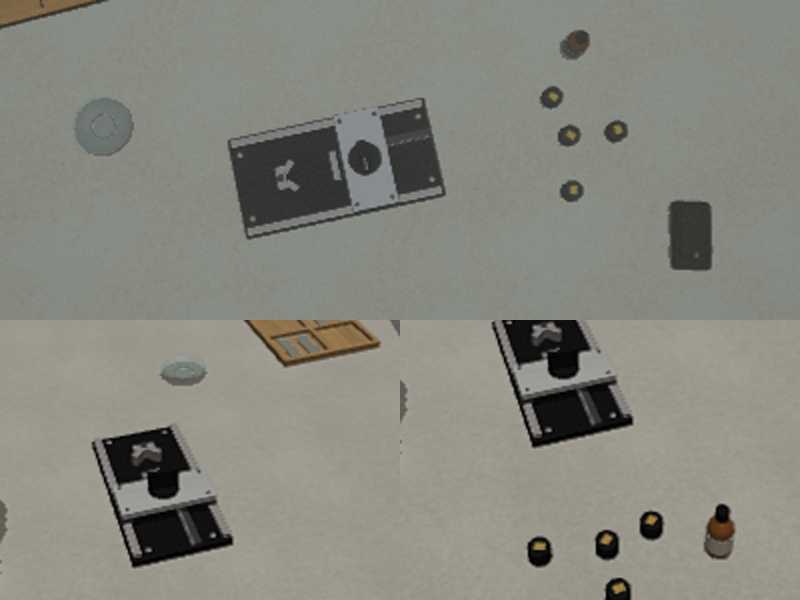

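Run:
```python
from h import *
print(ctrl.tip_extent)
im,d=cams.capture("top")
m=np.array(cams.trace("stage","top")[0]["pixels"]).astype(np.uint8)
cs,_=cv2.findContours(m,0,1); c=max(cs,key=cv2.contourArea)[:,0]
P=np.array([atz("top",u,14)[:2] for u in c]).astype(np.float32)
print(cv2.minAreaRect(P))
for n,ps in (("top",([230,209.5],[210,219.2])),("side",([227,195.5],[225.8,182.9]))):
    print(n,atz(n,ps[0],0)[:2],atz(n,ps[1],14)[:2])
print(atz("side",[232.6,185.1],72))
print([atz("top",u,22)[:2] for u in ([346.5,228.5],)])
s=readout.sense(); Rm=rot(s["ee_rot"]).as_matrix(); print(Rm.round(3))
w,Mw,pw=cal("wrist"); print(w["fx"],(pw-s["eef_pos"])@Rm, (Rm.T@Mw).round(2))
print("tool delta to above puck", Rm.T@(np.array([490,-273,220])-s["eef_pos"]))
```

```text
72.6
((530.7100219726562, 75.08934020996094), (153.0509033203125, 299.8106689453125), 11.559869766235352)
top [543.1217553   68.59430035] [513.78427155 127.04947707]
side [526.20947358  75.05472552] [525.54388124 121.53100902]
[544.7582244   34.55070882  72.        ]
[array([ 479.22462843, -272.44332661])]
[[ 0.955  0.297  0.   ]
 [ 0.297 -0.955  0.   ]
 [ 0.    -0.    -1.   ]]
329.5634532780849 [ 81.21163962  -0.43604231 -71.34645818] [[-0.   -0.95 -0.31]
 [ 1.   -0.   -0.  ]
 [ 0.   -0.31  0.95]]
tool delta to above puck [ 386.70133052 -118.68649625   83.89442739]
```

Units first: shifts go in shares of 500 mm and turns go in shares of pi rad. So 360 mm is 0.72, 315 mm is 0.63.

```bash
echo '{"x": [0.09, 0.18, 0.27, 0.36, 0.45, 0.54, 0.63, 0.72], "y": [-0.028, -0.056, -0.084, -0.112, -0.14, -0.168, -0.196, -0.224], "z": [0.02, 0.04, 0.06, 0.08, 0.1, 0.12, 0.14, 0.16], "rx": [0, 0, 0, 0, 0, 0, 0, 0], "ry": [0, 0, 0, 0, 0, 0, 0, 0], "rz": [0, 0, 0, 0, 0, 0, 0, 0]}' | python3 -m handwheel 0.75; echo '{"x": [0.05, 0.05, 0.05], "y": [-0.012, -0.012, -0.012], "z": [0.008, 0.008, 0.008], "rx": [0, 0, 0], "ry": [0, 0, 0], "rz": [0, 0, 0]}' | python3 -m handwheel
python3 - <<'E'
from h import *
s=readout.sense(); im,d=cams.capture("wrist"); W=cloud("wrist",d)
print(s["eef_pos"],s["grip_width"]); cv2.imwrite("pics/w1.png",im[...,::-1])
for r in cams.trace("specimen","wrist")[:4]:
    m=np.array(r["pixels"])&(d>0); p=W[m]; t=p[abs(p[:,2]-22)<4][:,:2].astype(np.float32)
    if len(t)>10: print(round(r["p"],2),r["bbox"],np.median(p,0),cv2.minEnclosingCircle(t),cv2.minAreaRect(t)[0], t.mean(0))
Rm=rot(s["ee_rot"]).as_matrix(); print(Rm.round(3))
E
```

```text
time_s: 2.1
eef_pos: [468.0, -286.0, 223.6]
ee_rot: [0.0, 0.989, 0.15, 0.0]
force: [-0.5, -0.8, 0.4]
grip_width: 0.752
grip_force: 0.0
time_s: 2.4
eef_pos: [488.5, -274.1, 219.8]
ee_rot: [-0.0, 0.989, 0.151, -0.0]
force: [-0.3, -0.8, -0.7]
grip_width: 0.75
grip_force: 0.0
[ 488.52878187 -274.10167947  219.75674776] 0.7496185456301375
0.77 [257.4, 0.3, 301.3, 22.6] [ 622.18080021 -249.8138914    23.40897726] ((627.60400390625, -248.794921875), 13.945465087890625) (622.6290893554688, -250.21267700195312) [ 623.14716 -250.16443]
0.73 [233.8, 162.7, 267.6, 197.6] [ 493.71583251 -270.64859223   23.51876473] ((491.442138671875, -271.3415832519531), 14.60930061340332) (491.6415710449219, -271.16888427734375) [ 492.20517 -271.13446]
0.65 [263.9, 65.7, 299.6, 106.5] [ 573.4011543  -270.82041248   23.76638448] ((573.4749145507812, -270.8996887207031), 14.892925262451172) (573.3592529296875, -270.7511901855469) [ 573.50055 -270.8775 ]
0.58 [344.5, 89.9, 384.4, 127.0] [ 578.4264603  -338.57984374   23.56928837] ((578.44384765625, -341.0080871582031), 15.052884101867676) (578.3680419921875, -340.9516296386719) [ 578.70135 -340.2412 ]
[[ 0.955  0.298 -0.   ]
 [ 0.298 -0.955  0.   ]
 [-0.    -0.    -1.   ]]
```

To row units: 143 mm is 0.286, 141 mm is 0.282.

```bash
echo '{"x": [0.006, 0.006, 0.006, 0.006, 0.006, 0.006, 0.006], "y": [-0.004, -0.004, -0.004, -0.004, -0.004, -0.004, -0.004], "z": [0.07, 0.14, 0.21, 0.26, 0.282, 0.286, 0.286], "rx": [0, 0, 0, 0, 0, 0, 0], "ry": [0, 0, 0, 0, 0, 0, 0], "rz": [0, 0, 0, 0, 0, 0, 0]}' | python3 -m handwheel; echo '{"x": [0, 0, 0, 0, 0, 0], "y": [0, 0, 0, 0, 0, 0], "z": [0, 0, 0, 0, 0, 0], "rx": [0, 0, 0, 0, 0, 0], "ry": [0, 0, 0, 0, 0, 0], "rz": [0, 0, 0, 0, 0, 0]}' | python3 -m handwheel 0.0 30
```

```text
time_s: 3.2
eef_pos: [491.0, -272.1, 77.9]
ee_rot: [0.001, 0.989, 0.15, 0.0]
force: [0.1, -1.0, -0.2]
grip_width: 0.753
grip_force: 0.0
time_s: 3.8
eef_pos: [491.1, -271.6, 78.0]
ee_rot: [0.001, 0.989, 0.15, 0.0]
force: [-2.3, 1.3, 4.5]
grip_width: 0.342
grip_force: 29.3
```

To row units: -125 mm is -0.25, -90 mm is -0.18.

```bash
echo '{"x": [0, 0, 0, 0], "y": [0, 0, 0, 0], "z": [-0.03, -0.1, -0.18, -0.25], "rx": [0, 0, 0, 0], "ry": [0, 0, 0, 0], "rz": [0, 0, 0, 0]}' | python3 -m handwheel; echo '{"x": [0.032, 0.064, 0.096, 0.128, 0.16, 0.192, 0.224, 0.256], "y": [-0.078, -0.158, -0.236, -0.316, -0.394, -0.472, -0.552, -0.63], "z": [0, 0, 0, 0, 0, 0, 0, 0], "rx": [0, 0, 0, 0, 0, 0, 0, 0], "ry": [0, 0, 0, 0, 0, 0, 0, 0], "rz": [-0.0446, -0.0891, -0.1337, -0.1783, -0.2228, -0.2674, -0.3119, -0.3565]}' | python3 -m handwheel
python3 - <<'E'
from h import *
s=readout.sense(); Rm=rot(s["ee_rot"]).as_matrix(); print(s["joints"],s["grip_width"])
yaw=.2018; T=np.r_[530.7-36*np.sin(yaw),75.1+36*np.cos(yaw),203]
print(Rm.T@(T-s["eef_pos"]), np.arctan2(Rm[1,0],Rm[0,0])-(yaw+np.pi/2))
E
```

```text
time_s: 4.2
eef_pos: [490.9, -271.3, 204.2]
ee_rot: [0.001, 0.989, 0.15, 0.0]
force: [0.2, -0.6, -0.2]
grip_width: 0.337
grip_force: 29.8
time_s: 5.0
eef_pos: [519.3, 69.3, 202.5]
ee_rot: [0.0, 0.756, 0.655, 0.0]
force: [0.7, 0.0, 0.2]
grip_width: 0.338
grip_force: 29.8
[-9.12463845e-02  4.12846216e-01  1.63798802e+00  5.35654799e-05
  1.08986615e+00  5.18365105e-02] 0.3379815119699786
[41.26822995 -1.71168778 -0.53553605] -0.3449076118205514
```

To row units: 41 mm is 0.082, 28 mm is 0.056, -0.345 rad is -0.1098.

```bash
echo '{"x": [0.028, 0.056, 0.082, 0.082, 0.082], "y": [0, -0.002, -0.004, -0.004, -0.004], "z": [0, 0, 0, 0, 0], "rx": [0, 0, 0, 0, 0], "ry": [0, 0, 0, 0, 0], "rz": [-0.0382, -0.0764, -0.1098, -0.1098, -0.1098]}' | python3 -m handwheel
python3 - <<'E'
from h import *
s=readout.sense(); im,d=cams.capture("wrist"); W=cloud("wrist",d)
np.savez("w2.npz",W=W,d=d,pos=s["eef_pos"])
a=np.full((600,800,3),0,np.uint8)
a[:384,:512]=im[...,::-1]
im2,d2=cams.capture("top"); t=cv2.resize(im2[170:260,165:290,::-1],(288,207),interpolation=2); a[:207,512:]=t
cv2.imwrite("pics/w2.png",a[:384]); print(s["eef_pos"],s["joints"])
# stage frame
yaw=.2018; c=np.array([530.7,75.1]); X=np.array([np.cos(yaw),np.sin(yaw)]);Y=np.array([-X[1],X[0]])
q=W[...,:2]-c; sx=q@X; sy=q@Y; z=W[...,2]; ok=(d>0)
mv=ok&(abs(sx)<30)&(sy>38)&(sy<95)&(z>28)&(z<40)
print("V",mv.sum(),[np.percentile(v[mv],[1,5,50,95,99]).round(1) for v in(sx,sy,z)])
mr=ok&(abs(z-22)<2.5)&(sy>-20)&(abs(abs(sx)-66)<12)
for sgn in(1,-1):
    k=mr&(sx*sgn>0); 
    if k.sum()>20: print("rail",sgn,k.sum(),np.median(sx[k]),np.polyfit(sy[k],sx[k],1),np.percentile(sx[k],[2,98]))
mj=ok&(abs(z-42)<4)&(sy>-80)&(sy<20); print("car",mj.sum(),np.percentile(sy[mj],[2,50,99]),np.percentile(sx[mj],[1,99]),np.median(z[mj]))
E
```

```text
time_s: 5.5
eef_pos: [523.5, 108.1, 202.1]
ee_rot: [0.0, 0.635, 0.772, -0.0]
force: [-0.1, -1.0, -0.4]
grip_width: 0.336
grip_force: 29.8
[523.4658854  108.08039977 202.08215127] [-1.56666598e-02  4.34644208e-01  1.60560412e+00 -1.97875881e-04
  1.10112774e+00 -2.09219016e-01]
V 1599 [array([-20.9, -17.2,   1.2,  19.5,  23.1]), array([59.8, 62.4, 76.2, 87.5, 87.9]), array([30.5, 33.6, 35.4, 39.1, 39.8])]
rail 1 3228 66.72517189654351 [1.43559645e-03 6.66406003e+01] [61.18080249 72.81219036]
rail -1 3264 -64.12996839756386 [ 5.29316798e-04 -6.41698931e+01] [-70.24734564 -58.56207575]
car 2231 [-68.88231714 -22.34771625   5.74510465] [-69.88375123  72.24694606] 43.23561644507896
```

View pics/w2.png

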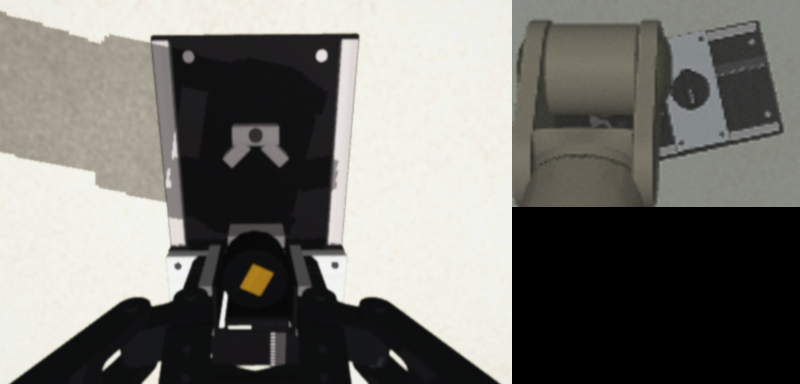

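To row units: 106 mm is 0.212, 1.6 mm is 0.0032.

```bash
echo '{"x": [0.008, 0.008, 0.008, 0.008, 0.008, 0.008, 0.008], "y": [0.0032, 0.0032, 0.0032, 0.0032, 0.0032, 0.0032, 0.0032], "z": [0.05, 0.1, 0.15, 0.19, 0.206, 0.212, 0.212], "rx": [0, 0, 0, 0, 0, 0, 0], "ry": [0, 0, 0, 0, 0, 0, 0], "rz": [0, 0, 0, 0, 0, 0, 0]}' | python3 -m handwheel;  echo '{"x": [0, 0, 0], "y": [0, 0, 0], "z": [0.002, 0.004, 0.004], "rx": [0, 0, 0], "ry": [0, 0, 0], "rz": [0, 0, 0]}' | python3 -m handwheel
```

```text
time_s: 6.3
eef_pos: [524.6, 112.3, 96.4]
ee_rot: [0.0, 0.635, 0.773, 0.0]
force: [0.3, -0.6, -0.5]
grip_width: 0.333
grip_force: 29.8
time_s: 6.6
eef_pos: [524.4, 112.5, 94.3]
ee_rot: [0.0, 0.635, 0.773, 0.0]
force: [1.1, -0.7, -0.6]
grip_width: 0.335
grip_force: 29.8
```

To row units: 1.3 mm is 0.0026, 0.7 mm is 0.0014.

```bash
echo '{"x": [0, 0, 0], "y": [0, 0, 0], "z": [0.0014, 0.0026, 0.0026], "rx": [0, 0, 0], "ry": [0, 0, 0], "rz": [0, 0, 0]}' | python3 -m handwheel;echo '{"x": [0, 0, 0], "y": [0, 0, 0], "z": [0.001, 0.0018, 0.0018], "rx": [0, 0, 0], "ry": [0, 0, 0], "rz": [0, 0, 0]}' | python3 -m handwheel
```

```text
time_s: 6.9
eef_pos: [524.3, 112.5, 92.5]
ee_rot: [-0.0, 0.635, 0.773, -0.0]
force: [-0.4, 0.1, -1.2]
grip_width: 0.332
grip_force: 29.8
time_s: 7.2
eef_pos: [524.4, 112.5, 92.0]
ee_rot: [0.0, 0.634, 0.773, 0.0]
force: [-2.3, 0.4, 4.8]
grip_width: 0.336
grip_force: 30.2
```

To row units: -130 mm is -0.26, -120 mm is -0.24.

```bash
echo '{"x": [0, 0, 0, 0, 0], "y": [0, 0, 0, 0, 0], "z": [0, 0, 0, 0, 0], "rx": [0, 0, 0, 0, 0], "ry": [0, 0, 0, 0, 0], "rz": [0, 0, 0, 0, 0]}' | python3 -m handwheel 0.7; echo '{"x": [0, 0, 0, 0, 0, 0], "y": [0, 0, 0, 0, 0, 0], "z": [-0.02, -0.08, -0.16, -0.24, -0.26, -0.26], "rx": [0, 0, 0, 0, 0, 0], "ry": [0, 0, 0, 0, 0, 0], "rz": [0, 0, 0, 0, 0, 0]}' | python3 -m handwheel
python3 - <<'E'
from h import *
s=readout.sense(); im,d=cams.capture("wrist"); W=cloud("wrist",d)
yaw=.2018; c=np.array([530.7,75.1]); X=np.array([np.cos(yaw),np.sin(yaw)]);Y=np.array([-X[1],X[0]]); c=c+1.2*X
cv2.imwrite("pics/w3.png",im[...,::-1]); print(s["eef_pos"])
q=W[...,:2]-c; sx=q@X; sy=q@Y; z=W[...,2]; ok=(d>0)
for r in cams.trace("specimen","wrist")[:2]:
    m=np.array(r["pixels"])&ok&(abs(z-36)<4); print(r["p"],r["bbox"],m.sum(),cv2.minEnclosingCircle(np.c_[sx[m],sy[m]].astype(np.float32)),np.median(z[m]))
mv=ok&(abs(sx)<30)&(sy>56)&(sy<95)&(z>30)&(z<40)
print("V",mv.sum(),[np.percentile(v[mv],[1,5,50,95,99]).round(1) for v in(sx,sy,z)])
for n,lo,hi,a,b in(("car",39,47,-90,15),("bar",72,90,-90,15)):
    m=ok&(z>lo)&(z<hi)&(sy>a)&(sy<b)&(abs(sx)<80); 
    if m.sum(): print(n,m.sum(),[np.percentile(v[m],[1,50,99]).round(1) for v in(sx,sy,z)],cv2.minAreaRect(np.c_[sx[m],sy[m]].astype(np.float32)))
E
```

```text
time_s: 7.7
eef_pos: [524.3, 112.5, 91.6]
ee_rot: [-0.0, 0.635, 0.773, -0.0]
force: [-0.4, 1.3, -0.1]
grip_width: 0.694
grip_force: 0.0
time_s: 8.3
eef_pos: [524.7, 112.5, 223.6]
ee_rot: [0.001, 0.634, 0.773, 0.001]
force: [0.2, -0.2, -1.1]
grip_width: 0.697
grip_force: 0.0
[524.70241964 112.54072321 223.57741176]
0.57 [234.8, 169.0, 268.4, 207.2] 991 ((-0.033715106546878815, 38.104949951171875), 14.862606048583984) 35.66675177887936
0.45 [154.1, 44.9, 344.3, 357.3] 1111 ((-4.69148588180542, -1.4137519598007202), 91.74169921875) 35.97201301719622
V 1335 [array([-22.6, -19.2,  -0.8,  17.4,  20.6]), array([60.4, 62.8, 76.5, 87.4, 88.2]), array([31.6, 32.4, 33.7, 37.7, 38.6])]
car 6664 [array([-61. ,   2.7,  59.7]), array([-77.1, -31.1,   5.7]), array([39.5, 41.5, 44.7])] ((-1.2398910522460938, -36.18363571166992), (143.25331115722656, 85.98030090332031), 0.4329848289489746)
bar 1231 [array([-23.1,  -0.8,  21.4]), array([-49.5, -39.7, -36.2]), array([72.3, 80.9, 82.8])] ((-1.0039806365966797, -42.88261032104492), (14.390371322631836, 45.92814636230469), 89.2936782836914)
```

View pics/w3.png

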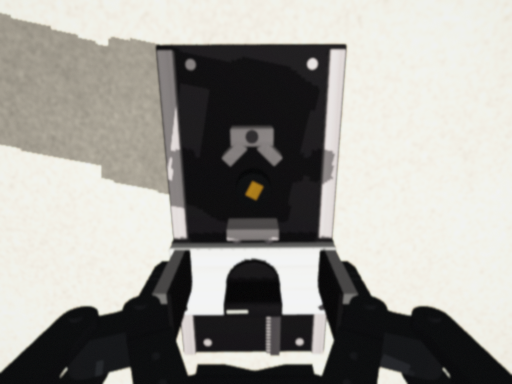

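To row units: -81 mm is -0.162, -1.4 mm is -0.0028, -0.98 rad is -0.3119.

```bash
echo '{"x": [-0.02, -0.04, -0.06, -0.08, -0.1, -0.12, -0.14, -0.162], "y": [0, 0, 0, 0, 0, 0, -0.002, -0.0028], "z": [0, 0, 0, 0, 0, 0, 0, 0], "rx": [0, 0, 0, 0, 0, 0, 0, 0], "ry": [0, 0, 0, 0, 0, 0, 0, 0], "rz": [-0.0446, -0.0891, -0.1337, -0.1783, -0.2228, -0.2674, -0.3119, -0.3565]}' | python3 -m handwheel 0.7;  echo '{"x": [0, 0, 0, 0, 0, 0], "y": [0, 0, 0, 0, 0, 0], "z": [0, 0, 0, 0, 0, 0], "rx": [0, 0, 0, 0, 0, 0], "ry": [0, 0, 0, 0, 0, 0], "rz": [-0.0446, -0.0891, -0.1337, -0.1436, -0.1436, -0.1436]}' | python3 -m handwheel
python3 - <<'E'
from h import *
s=readout.sense(); im,d=cams.capture("wrist"); W=cloud("wrist",d); d=np.where(d<60,0,d)
print(s["eef_pos"],s["joints"]); Rm=rot(s["ee_rot"]).as_matrix(); yaw=.2018
print("yawerr",np.arctan2(-Rm[1,0],-Rm[0,0])-yaw)
T=(W-s["eef_pos"])@Rm   # tool frame
m=(d>0)&(abs(W[...,2]-82)<4)&(np.hypot(T[...,0],T[...,1])<35)
print("bar tool",m.sum(),cv2.minAreaRect(T[m][:,:2].astype(np.float32)),np.median(W[m][:,2]))
cv2.imwrite("pics/w4.png",im[...,::-1])
E
```

```text
time_s: 9.2
eef_pos: [538.2, 32.5, 219.8]
ee_rot: [-0.002, 0.124, 0.992, 0.0]
force: [-0.1, 0.6, -0.5]
grip_width: 0.696
grip_force: 0.0
time_s: 9.8
eef_pos: [538.4, 32.8, 220.6]
ee_rot: [-0.001, -0.097, 0.995, 0.0]
force: [0.4, 0.4, -0.0]
grip_width: 0.705
grip_force: 0.0
[538.41317197  32.81856229 220.57944613] [-1.56427322e-01  4.23409432e-01  1.56873579e+00 -1.60379843e-05
  1.15157193e+00 -1.92224410e+00]
yawerr -0.006772284270217754
bar tool 1261 ((-2.286693572998047, -1.168102741241455), (13.603066444396973, 45.26103973388672), 89.57383728027344) 83.49433339348411
```

To row units: 93 mm is 0.186, -2.3 mm is -0.0046.

```bash
echo '{"x": [-0.0046, -0.0046, -0.0046, -0.0046, -0.0046, -0.0046], "y": [-0.0024, -0.0024, -0.0024, -0.0024, -0.0024, -0.0024], "z": [0.05, 0.1, 0.15, 0.176, 0.186, 0.186], "rx": [0, 0, 0, 0, 0, 0], "ry": [0, 0, 0, 0, 0, 0], "rz": [0, 0, 0, 0, 0, 0]}' | python3 -m handwheel; echo '{"x": [0, 0, 0, 0, 0, 0, 0, 0], "y": [0, 0, 0, 0, 0, 0, 0, 0], "z": [0, 0, 0, 0, 0, 0, 0, 0], "rx": [0, 0, 0, 0, 0, 0, 0, 0], "ry": [0, 0, 0, 0, 0, 0, 0, 0], "rz": [0, 0, 0, 0, 0, 0, 0, 0]}' | python3 -m handwheel 0.0 40; python3 -c "
from h import *
s=readout.sense();print(s['eef_pos'],s['force'],s['wrist_torque'],s['joints'][5])"
```

```text
time_s: 10.45
eef_pos: [541.3, 32.0, 128.7]
ee_rot: [-0.0, -0.098, 0.995, 0.0]
force: [-0.1, -0.0, -0.1]
grip_width: 0.698
grip_force: 0.0
time_s: 11.25
eef_pos: [541.5, 32.1, 129.4]
ee_rot: [0.001, -0.098, 0.995, -0.0]
force: [-1.0, 0.2, 5.9]
grip_width: 0.156
grip_force: 41.6
[541.46014314  32.10178083 129.41398695] [-1.01745915  0.19322774  5.94964321] [0.02503848 0.25151593 0.1764107 ] -1.9242168797814083
```

```bash
cat > st.py <<'E'
from h import *
s=readout.sense(); Rm=rot(s["ee_rot"]).as_matrix(); yaw=.2018
th=-(np.arctan2(-Rm[1,0],-Rm[0,0])-yaw); X=np.array([np.cos(yaw),np.sin(yaw),0]);Y=np.array([-X[1],X[0],0])
p=s["eef_pos"]-[541.3,32.1,0]; f=s["force"]
print("turn %.3f sx %.2f sy %.2f (15th=%.2f) | Fx %.1f Fy %.1f Fz %.1f Tz %.3f j6 %.2f"%(th,p@X,p@Y,15*th,f@X,f@Y,f[2],s["wrist_torque"][2],s["joints"][5]), "yaxis in tool",(Rm.T@Y).round(3))
E
python3 st.py; echo '{"x": [0, 0, 0, 0, 0, 0], "y": [0.0015, 0.003, 0.0045, 0.006, 0.0075, 0.009], "z": [0, 0, 0, 0, 0, 0], "rx": [0, 0, 0, 0, 0, 0], "ry": [0, 0, 0, 0, 0, 0], "rz": [0.0159, 0.0318, 0.0477, 0.0637, 0.0796, 0.0955]}' | python3 -m handwheel >/dev/null; python3 st.py
```

```text
turn 0.005 sx 0.16 sy -0.03 (15th=0.08) | Fx -1.0 Fy 0.4 Fz 5.9 Tz 0.176 j6 -1.92 yaxis in tool [ 0.005  1.    -0.   ]
turn 0.307 sx 0.13 sy 4.09 (15th=4.61) | Fx -1.9 Fy -2.4 Fz 5.6 Tz 0.264 j6 -1.61 yaxis in tool [ 0.302  0.953 -0.001]
```

To row units: 11.46 mm is 0.0229, 3.55 mm is 0.0071, 0.8 rad is 0.2546.

```bash
echo '{"x": [0.0009, 0.0018, 0.0027, 0.0036, 0.0044, 0.0053, 0.0062, 0.0071], "y": [0.0029, 0.0057, 0.0086, 0.0115, 0.0143, 0.0172, 0.02, 0.0229], "z": [0, 0, 0, 0, 0, 0, 0, 0], "rx": [0, 0, 0, 0, 0, 0, 0, 0], "ry": [0, 0, 0, 0, 0, 0, 0, 0], "rz": [0.0318, 0.0637, 0.0955, 0.1273, 0.1592, 0.191, 0.2228, 0.2546]}' | python3 -m handwheel >/dev/null; python3 st.py
```

```text
turn 1.109 sx -0.42 sy 15.42 (15th=16.63) | Fx -7.5 Fy -8.3 Fz 8.1 Tz 0.180 j6 -0.79 yaxis in tool [ 0.895  0.446 -0.002]
```

To row units: -1.43 mm is -0.0029, -0.63 mm is -0.0013.

```bash
echo '{"x": [-0.0006, -0.0013, -0.0013], "y": [-0.0014, -0.0029, -0.0029], "z": [0, 0, 0], "rx": [0, 0, 0], "ry": [0, 0, 0], "rz": [0, 0, 0]}' | python3 -m handwheel >/dev/null; python3 st.py
```

```text
turn 1.106 sx -0.75 sy 15.15 (15th=16.60) | Fx -0.3 Fy 1.0 Fz 5.6 Tz -0.246 j6 -0.80 yaxis in tool [ 0.894  0.448 -0.   ]
```

To row units: 11.19 mm is 0.0224, 4.21 mm is 0.0084, 0.8 rad is 0.2546.

```bash
echo '{"x": [0.0028, 0.0056, 0.0084, 0.0112, 0.014, 0.0168, 0.0196, 0.0224], "y": [0.0011, 0.0021, 0.0032, 0.0042, 0.0053, 0.0063, 0.0074, 0.0084], "z": [0, 0, 0, 0, 0, 0, 0, 0], "rx": [0, 0, 0, 0, 0, 0, 0, 0], "ry": [0, 0, 0, 0, 0, 0, 0, 0], "rz": [0.0318, 0.0637, 0.0955, 0.1273, 0.1592, 0.191, 0.2228, 0.2546]}' | python3 -m handwheel >/dev/null; python3 st.py
python3 - <<'E'
from h import *
im,d=cams.capture("wrist"); cv2.imwrite("pics/w5.png",im[...,::-1])
a,_=cams.capture("side"); cv2.imwrite("pics/s5.png",cv2.resize(a[150:240,180:280,::-1],(600,540),interpolation=2))
E
```

```text
turn 1.909 sx -1.96 sy 27.03 (15th=28.64) | Fx 0.1 Fy 0.3 Fz 6.1 Tz 0.267 j6 0.03 yaxis in tool [ 0.943 -0.332 -0.001]
```

View pics/w5.png

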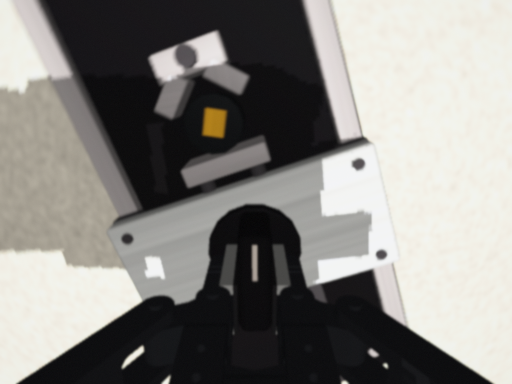

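To row units: 4.18 mm is 0.0084, -1.91 mm is -0.0038, 0.291 rad is 0.0926.

```bash
echo '{"x": [0.0021, 0.0042, 0.0063, 0.0084], "y": [-0.001, -0.0019, -0.0029, -0.0038], "z": [0, 0, 0, 0], "rx": [0, 0, 0, 0], "ry": [0, 0, 0, 0], "rz": [0.0232, 0.0465, 0.07, 0.0926]}' | python3 -m handwheel >/dev/null; python3 st.py
cat > nx.py <<'E'
import sys; from numpy import *
t0,t1=map(float,sys.argv[1:]); a=1.6
dx=a*(cos(t1)-cos(t0)); dy=15*(t1-t0)-a*(sin(t1)-sin(t0))
print(dx*array([-cos(t0),sin(t0)])+dy*array([sin(t0),cos(t0)]), t1-t0)
E
python3 nx.py 2.2 2.28; python3 nx.py 2.28 2.36; python3 nx.py 2.36 2.4;python3 nx.py 2.4 2.44
```

```text
turn 2.199 sx -2.40 sy 31.60 (15th=32.98) | Fx -0.6 Fy 0.1 Fz 6.3 Tz 0.331 j6 0.33 yaxis in tool [ 0.809 -0.588 -0.001]
[ 0.97531295 -0.83406485] 0.07999999999999963
[ 0.91577412 -0.9093391 ] 0.08000000000000007
[ 0.42392629 -0.48985847] 0.040000000000000036
[ 0.40655774 -0.50641916] 0.040000000000000036
```

To row units: 0.49 mm is 0.001, -0.41 mm is -0.0008, 0.04 rad is 0.0127.

```bash
echo '{"x": [0.0005, 0.001, 0.001], "y": [-0.0004, -0.0008, -0.0008], "z": [0, 0, 0], "rx": [0, 0, 0], "ry": [0, 0, 0], "rz": [0.0064, 0.0127, 0.0127]}' | python3 -m handwheel >/dev/null; python3 st.py; python3 st.py; python3 nx.py 2.24 2.28
```

```text
turn 2.236 sx -2.44 sy 32.21 (15th=33.55) | Fx -1.1 Fy -0.6 Fz 5.5 Tz 0.252 j6 0.36 yaxis in tool [ 0.787 -0.618 -0.001]
turn 2.236 sx -2.44 sy 32.21 (15th=33.55) | Fx -1.1 Fy -0.6 Fz 5.5 Tz 0.252 j6 0.36 yaxis in tool [ 0.787 -0.618 -0.001]
[ 0.47186938 -0.4361999 ] 0.03999999999999959
```

To row units: 0.47 mm is 0.0009, -0.44 mm is -0.0009, 0.04 rad is 0.0127.

```bash
echo '{"x": [0.0005, 0.0009], "y": [-0.0004, -0.0009], "z": [0, 0], "rx": [0, 0], "ry": [0, 0], "rz": [0.0064, 0.0127]}' | python3 -m handwheel >/dev/null; python3 st.py;  python3 nx.py 2.28 2.32
```

```text
turn 2.276 sx -2.46 sy 32.79 (15th=34.15) | Fx -1.7 Fy -0.3 Fz 6.0 Tz 0.454 j6 0.40 yaxis in tool [ 0.761 -0.649 -0.001]
[ 0.45660825 -0.45472073] 0.040000000000000036
```

To row units: 0.46 mm is 0.0009, -0.45 mm is -0.0009, 0.04 rad is 0.0127.

```bash
echo '{"x": [0.0005, 0.0009], "y": [-0.0004, -0.0009], "z": [0, 0], "rx": [0, 0], "ry": [0, 0], "rz": [0.0064, 0.0127]}' | python3 -m handwheel >/dev/null; python3 st.py;  python3 nx.py 2.32 2.36
```

```text
turn 2.316 sx -2.53 sy 33.42 (15th=34.74) | Fx -2.2 Fy -0.4 Fz 4.8 Tz 0.531 j6 0.45 yaxis in tool [ 0.735 -0.678 -0.001]
[ 0.4406187  -0.47261646] 0.040000000000000036
```

Run:
```python
from h import *
t=[];f=[];j=[]
for i in range(8):
    im,d=cams.capture("wrist"); s=readout.sense(); t.append(s["wrist_torque"][2]); f.append(s["force"]); j.append(s["joints"][5])
print(np.round(t,3),np.mean(f,0),j[0],j[-1])
cv2.imwrite("pics/w6.png",im[40:240,80:340][:,:,::-1].repeat(3,0).repeat(3,1)[:600,:780])
W=cloud("wrist",d); yaw=.2018; X=np.array([np.cos(yaw),np.sin(yaw)]);Y=np.array([-X[1],X[0]]); c=np.array([530.7,75.1])+.5*X
q=W[...,:2]-c; sx=q@X; sy=q@Y; z=W[...,2]; ok=(d>0)
for r in cams.trace("specimen","wrist")[:1]:
    m=np.array(r["pixels"])&ok&(abs(z-36)<4); print(r["p"],r["bbox"],m.sum(),cv2.minEnclosingCircle(np.c_[sx[m],sy[m]].astype(np.float32)),np.median(z[m]))
```

```text
[0.43  0.425 0.357 0.344 0.434 0.378 0.345 0.387] [-0.6289702  -0.80942512  5.56132723] 0.44710055348688565 0.4453578603719738
0.71 [141.1, 125.5, 207.9, 179.6] 2757 ((1.1207690238952637, 54.40755844116211), 15.691049575805664) 37.427460967856916
```

View pics/w6.png

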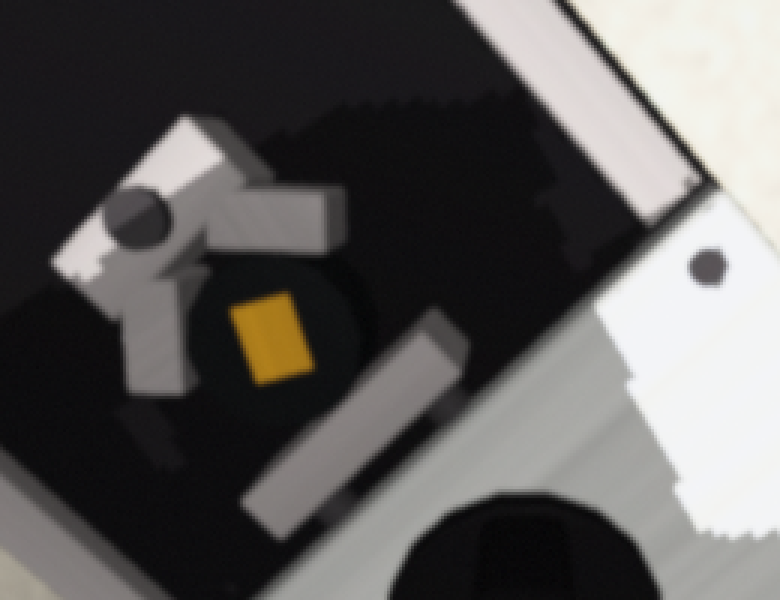

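To row units: -0.12 mm is -0.0002, 0.11 mm is 0.0002, 0.01 rad is 0.0032.

```bash
for i in 1; do echo '{"x": [0.0002], "y": [-0.0002], "z": [0], "rx": [0], "ry": [0], "rz": [0.0032]}' | python3 -m handwheel >/dev/null; python3 st.py
python3 - <<'E'
from h import *
t=[]
for i in range(6): cams.capture("wrist"); t.append(readout.sense()["wrist_torque"][2])
print(np.round(t,3),np.mean(t))
E
done
```

```text
turn 2.326 sx -2.55 sy 33.55 (15th=34.88) | Fx -2.0 Fy -1.2 Fz 6.5 Tz 0.517 j6 0.46 yaxis in tool [ 0.728 -0.685 -0.001]
[0.449 0.399 0.462 0.386 0.389 0.467] 0.4251587305177658
```

To row units: 0.12 mm is 0.0002, -0.11 mm is -0.0002, -0.01 rad is -0.0032.

```bash
for i in 1 2; do echo '{"x": [-0.0002], "y": [0.0002], "z": [0], "rx": [0], "ry": [0], "rz": [-0.0032]}' | python3 -m handwheel >/dev/null; python3 st.py
python3 - <<'E'
from h import *
t=[]
for i in range(4): cams.capture("wrist"); t.append(readout.sense()["wrist_torque"][2])
print(np.round(t,3),np.mean(t))
E
done
```

```text
turn 2.316 sx -2.52 sy 33.52 (15th=34.74) | Fx -0.3 Fy -0.0 Fz 5.8 Tz -0.007 j6 0.45 yaxis in tool [ 0.735 -0.678 -0.001]
[0.093 0.057 0.109 0.081] 0.08517473173666806
turn 2.307 sx -2.54 sy 33.34 (15th=34.60) | Fx -1.1 Fy 0.1 Fz 5.4 Tz -0.024 j6 0.44 yaxis in tool [ 0.741 -0.671 -0.   ]
[0.067 0.096 0.075 0.057] 0.07382700405835355
```

To row units: 0.42 mm is 0.0008, -0.39 mm is -0.0008, -0.035 rad is -0.0111.

```bash
echo '{"x": [-0.0002, -0.0004, -0.0007, -0.0008], "y": [0.0002, 0.0005, 0.0007, 0.0008], "z": [0, 0, 0, 0], "rx": [0, 0, 0, 0], "ry": [0, 0, 0, 0], "rz": [-0.0032, -0.0064, -0.0095, -0.0111]}' | python3 -m handwheel >/dev/null; python3 st.py
python3 - <<'E'
from h import *
t=[]
for i in range(4): cams.capture("wrist"); t.append(readout.sense()["wrist_torque"][2])
print(np.round(t,3),np.mean(t))
E
```

```text
turn 2.272 sx -2.48 sy 32.80 (15th=34.07) | Fx -1.2 Fy 0.8 Fz 4.8 Tz -0.044 j6 0.40 yaxis in tool [ 0.764 -0.645 -0.   ]
[-0.071 -0.001 -0.013  0.014] -0.0177708701263833
```

Units first: shifts go in shares of 500 mm and turns go in shares of pi rad. So -100 mm is -0.2, -80 mm is -0.16.

```bash
echo '{"x": [0, 0, 0, 0, 0], "y": [0, 0, 0, 0, 0], "z": [0, 0, 0, 0, 0], "rx": [0, 0, 0, 0, 0], "ry": [0, 0, 0, 0, 0], "rz": [0, 0, 0, 0, 0]}' | python3 -m handwheel 0.6; echo '{"x": [0, 0, 0, 0, 0], "y": [0, 0, 0, 0, 0], "z": [-0.02, -0.08, -0.16, -0.2, -0.2], "rx": [0, 0, 0, 0, 0], "ry": [0, 0, 0, 0, 0], "rz": [0, 0, 0, 0, 0]}' | python3 -m handwheel
python3 - <<'E'
from h import *
im,d=cams.capture("wrist"); cv2.imwrite("pics/w7.png",im[...,::-1])
W=cloud("wrist",d); yaw=.2018; X=np.array([np.cos(yaw),np.sin(yaw)]);Y=np.array([-X[1],X[0]]); c=np.array([530.7,75.1])+.5*X
q=W[...,:2]-c; sx=q@X; sy=q@Y; z=W[...,2]; ok=(d>60)
for r in cams.trace("specimen","wrist")[:1]:
    m=np.array(r["pixels"])&ok&(abs(z-36)<4); print(r["p"],r["bbox"],m.sum(),cv2.minEnclosingCircle(np.c_[sx[m],sy[m]].astype(np.float32)),np.median(z[m]))
m=ok&(abs(z-82)<3)&(np.hypot(sx,sy+10)<35); print(m.sum(),cv2.minAreaRect(np.c_[sx[m],sy[m]].astype(np.float32)))
E
```

```text
time_s: 17.5
eef_pos: [532.0, 63.8, 128.6]
ee_rot: [-0.0, 0.86, 0.511, -0.0]
force: [-0.2, -0.1, 0.5]
grip_width: 0.594
grip_force: 0.0
time_s: 18.0
eef_pos: [532.9, 63.8, 232.3]
ee_rot: [0.002, 0.86, 0.511, 0.003]
force: [0.3, -0.0, -0.6]
grip_width: 0.605
grip_force: 0.0
0.75 [224.0, 159.6, 281.5, 233.8] 0 ((0.0, 0.0), 0.0) nan
1088 ((-0.3798561096191406, -9.221858978271484), (44.570945739746094, 13.640623092651367), 50.23760986328125)
  return _methods._mean(a, axis=axis, dtype=dtype,
  ret = ret.dtype.type(ret / rcount)
```

View pics/w7.png

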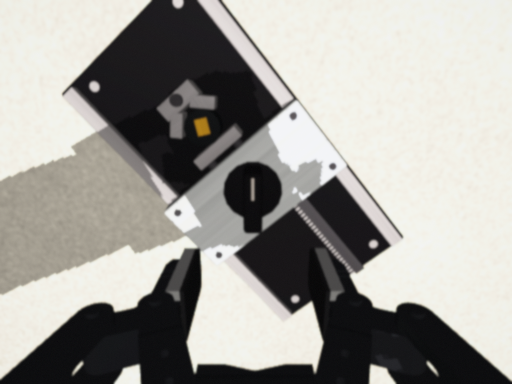

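```bash
python3 -c "
from rig import order; print(order.finish_job())"
```

```text
the job is handed in; nothing more can be done
None
```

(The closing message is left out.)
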